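Take the worn disc off the flat edger: left-hand clamp knob

ROBOT

A 6-joint arm with a two-finger parallel gripper is mounted at the origin on a cart in front of the work surface, level with it; the furniture and walls round the work are solid. World frame = base frame: x ahead of the robot, y to its left, z up, the work surface at z = 0. Lengths are in m, angles in rad, forces in N, time in s.
With the tool pointing down it reaches from about 0.3 to 0.875 m from the base axis. Payload 6.4 kg.
Tool frame: the origin (TCP) lies between the finger pads; the fingertips stand 8 mm ahead of it and the grasp point (between the pads) lies 11 mm behind it (ctrl.finger_overhang is the distance from the TCP to the fingertips, in m); z points along the fingers, y is the line along which they close (so a half turn about z gives the same grasp; the last joint's range is limited). The gripper opens to 85 mm and grips with 20 to 120 N. Pads are 22 mm wide; open, the fingers measure 114 mm over their backs; the gripper's body (76 mm by 85 mm) begins 54 mm behind the grasp point. The pads swing forward as they close: fully open they stand 13 mm farther back than shut.
Start: joints at [1.086, 0.181, 1.607, -0, 1.354, -0.206], TCP at [0.158, 0.553, 0.239] pointing down, gripper open.
Joint ranges: [-2.99, 2.99], [-0.89, 2.07], [0.3, 2.58], [-1.14, 4.28], [0, 2.63], [-3.12, 3.12]. Speed limits (rad/s): [2.57, 2.57, 3.01, 3.14, 3.14, 3.14].

INTERFACE

Orientations are given as a unit quaternion [w, x, y, z].
In Python, from bench import ctrl, camera gives the robot as it stands.
- The arm moves only by the shell command python3 -m pendant 'ROWS' [OPENING]. ROWS is JSON, a list of rows, each a list of 6 numbers: the shift along the world's x, y, z normalised to -1 to 1, where 1 is 200 mm, then the turn, a rotation vector about the world's x, y, z normalised to -1 to 1, where 1 is pi/2 rad. In form: [[dx, dy, dz, rx, ry, rz], ...]. A call has exactly 10 rows; each row shifts and turns the commanded pose from where the row before left it; what a row does not reach is not made up. A row lasts 1/8 s, in which the tool goes at most 62.5 mm and 10.7 degrees, less where a joint would pass 70% of its speed; a pose out of reach is approached as far as the arm can. A call with a number of a shift or a turn outside -1 to 1 is refused whole. A call with a gripper value outside its range is refused whole. OPENING is the opening, from -1 (shut) to 1 (fully open), set as the call begins (- or left out, the last holds). The fingers move at their own pace and stop on an object; the grip force is fixed at half the most. Time passes only in rows, so rows that do not move let the fingers close, or fill a call up. It gives the time, the measured TCP pose, the force, the opening and the grip force at its end, in the units of the state.
- ctrl.get_obs(): the state, without advancing time (a new reading comes with each control period).
- camera(name): name is "scene" or "side" or "wrist"; returns a dict with "color" (480x640x3 uint8, blue, green, red), "fx", "fy", "cx", "cy" (pixels), "distortion" ([k1, k2, p1, p2, k3] as OpenCV has them; the pictures are not rectified), "xyz" and "rotation" of the camera in the world; the wrist camera has in their place "hand_eye" (4x4, takes a point from camera to tool coordinates, whose origin is the TCP and whose axes are the flange's). Camera axes: x right, y down, z forward; pixel columns grow to the right and rows downward; lengths in m; the calibration is good to about 2 mm. A picture is of the moment at which its call begins: read the wrist's pose just before it. There is no depth.
- ctrl.hand_in(): hands the job in; it is judged then, once.
The state is a dict: "time_s": time; "q": joint angles; "dq": joint speeds; "joint_efforts": joint torques, N m; "eef_pos": TCP position; "eef_rot": TCP orientation; "wrist_force": force on the tool from outside, world axes, zero at the start; "torque": the same for the moment, N m; "opening": opening from 0.0 (shut) to 1.0 (fully open); "grasp_force": force on a finger pad.
Only numpy, scipy, OpenCV 4.12 (cv2) and the standard library are available. Lean on these libraries where they do the work, as an engineer would, in place of code of your own. Each camera call takes 0.05 s, during which the arm holds its last target. There are 200 camera calls.

TASK

Take the worn diamond disc off the little flat edger. The clamp knob on its spindle has a LEFT-hand thread, so unscrew it clockwise (seen from above), letting it climb and feeling for the end of the thread; do not strain the thread by pulling hard or pushing sideways while it still holds. Then lay the knob and the disc in the steel tray, the disc flat and clear of the knob, without dropping them, and leave the other things where they are.

Things in the scene. Friction and masses are not known exactly. Their poses are not given: they have to be found in the camera images.
- knob_grip (a point): aluminium clamp knob on top of the flat edger, round, 43 mm tall: fluted grip 32 mm in diameter from 20 mm above its underside up to its flat top, below that a foot 36 mm in diameter. This point lies on the knob's axis 31 mm above its underside (12 mm below its top); z axis up. 90 g. A grip of 30 to 60 N on the round part turns it.
- knob: the same knob, origin at the centre of its underside. Two pins inside it run under the spindle's coarse thread; turned clockwise seen from above it climbs 5 to 8 mm in all. Somewhere between 2 and 3.5 rad (different each time) the thread runs out; only then does it lift straight up, and 20 mm higher it is clear of the stud.
- spindle: the edger's spindle with its left-hand thread, origin on the bench under its axis; it is locked. A sprung collar loads the thread with 10 to 15 N at first, fading as the knob climbs. Let the knob climb under a light upward pull (about 4 N): held down, its pins jam in the next turn of thread. Over 40 N between knob and spindle, in any direction, strains it.
- disc_centre (a point): worn diamond disc under the knob: flat steel disc 60 mm in diameter, 10 mm thick, its 23 mm hole loose round the 19 mm thread; 110 g. This point is its centre, half-way through its thickness. It lies on a collar 36 mm in diameter with 20 mm free below its rim, higher than the drip pan's rim; lift it straight up 30 mm to clear the stud.
- disc: the same disc as a  origin at the centre of its underside, z along its axis
- stud_top (a point): flat top of the threaded stud, on the spindle's axis, 116 mm above the bench, hidden inside the knob at first. The edger is a grey machine 150 x 126 mm and 54 mm high with a round white drip pan 104 mm across and 70 mm high; it stands fast. x axis: from its switch side to its back, z up.
- tray_floor (a point): centre of the inner floor of an open steel tray, 180 mm (along its x axis) x 130 mm outside, walls 3 mm thick and 12 mm high, floor 3 mm above the bench. It does not move. Between it and the flat edger stands a bulky hand edger, 128 mm tall, that does not move: carry the parts over it at 200 mm or more.
- nose_pad_tin: round tin, 54 mm in diameter, 22 mm high, not to be moved; origin at the centre of its underside
- lens_clock: round dial gauge lying flat, 72 x 50 x 12 mm, not to be moved; origin at the centre of its underside
- buff_block: felt buffing block, 26 x 62 x 24 mm, not to be moved; origin at the centre of its underside
Not all that is in view belongs to the job. What is shaped like the disc but purple or yellow is not meant.

How it is judged:
On the way, in this order (a step that is already met when the one before it is completed fails the run):
1. the knob is unscrewed and lifted off the stud (z of knob_grip in the frame of stud_top above 0.032 m and height (world z) of disc_centre below 0.105 m), for 0.1 s.
2. the disc is lifted off the stud (z of disc_centre in the frame of stud_top above 0.006 m), for 0.1 s.
At the end, for the whole second after the job is handed in: Knob and disc both lie inside the steel tray, at rest and released: the disc flat on the tray's floor (within 0.1 rad and 4 mm), the knob beside it, standing or lying, not touching it (x of knob_grip in the frame of tray_floor between -0.086 and 0.086 m and y of knob_grip in the frame of tray_floor between -0.06 and 0.06 m and z of knob_grip in the frame of tray_floor below 0.036 m and x of disc_centre in the frame of tray_floor between -0.065 and 0.065 m and y of disc_centre in the frame of tray_floor between -0.04 and 0.04 m and z of disc_centre in the frame of tray_floor below 0.009 m and angle between the z axis of disc and the z axis of tray_floor, either way round below 0.1 rad and contact force between knob and disc below 0.1 N and linear speed of each of knob, disc below 0.02 m/s).
It fails at once if the thread is strained: more than 40 N between the knob and the spindle (contact force between knob and spindle above 40 N).
It fails at once if the knob is dropped (falls unheld from more than about 25 mm) (linear speed of knob above 0.7 m/s and contact force between the fingers and knob below 0.1 N).
It fails at once if the disc is dropped (falls unheld from more than about 25 mm) (linear speed of disc above 0.7 m/s and contact force between the fingers and disc below 0.1 N).
It fails at once if a bystander is pushed more than 20 mm (distance of any of nose_pad_tin, lens_clock, buff_block from where it was at the start of the episode above 0.02 m).
It also fails if it takes over 72 s, if anything falls off the work surface, if the arm or the gripper's body presses on something with over 40 N, if the wrist force passes 120 N, or if a joint passes its speed limit or range.

## Working session

There is one attempt and no reset: what is moved stays moved. The work goes in short steps, Python scripts to look and compute and a shell command to move; the robot and the scene stay as the last step left them, time stands still between calls to the robot, and variables do not carry over. Pictures are saved under pics/ and viewed, at most 14 in all, crops included, and the job is handed in when it is done.

```bash
ls; mkdir -p pics; python3 - <<'E'
from bench import ctrl,camera
import cv2,json,pickle
o=ctrl.get_obs();print({k:o[k] for k in ('time_s','eef_pos','eef_rot','wrist_force','opening')},ctrl.finger_overhang)
d={}
for n in ('scene','side','wrist'):
    c=camera(n);d[n]=c;cv2.imwrite(f'pics/{n}0.png',c['color']);print(n,{k:c[k] for k in c if k!='color'})
pickle.dump((o['eef_pos'],o['eef_rot'],d),open('d0.pkl','wb'))
E
```

```text
pics
{'time_s': 0.0, 'eef_pos': array([0.15798418, 0.55231853, 0.23838305]), 'eef_rot': array([-3.05772852e-04,  1.38987308e-01,  9.90293783e-01, -8.10826908e-04]), 'wrist_force': array([-0.87390702, -0.92072682, -0.67350351]), 'opening': 1.0000927128059207} 0.008
scene {'fx': 621.551886254461, 'fy': 621.551886254461, 'cx': 317.5669073872024, 'cy': 239.57731902290982, 'distortion': array([-0.15822535,  0.        ,  0.        ,  0.        ,  0.        ]), 'xyz': array([-0.26294994, -0.983934  ,  0.8929073 ]), 'rotation': array([-0.44668902,  0.82532349, -0.29787946,  0.17486535])}
side {'fx': 578.9363391464432, 'fy': 578.9363391464432, 'cx': 311.90345713152055, 'cy': 238.67142109025534, 'distortion': array([-0.01020178,  0.        ,  0.        ,  0.        ,  0.        ]), 'xyz': array([0.20193768, 0.89189008, 0.84166677]), 'rotation': array([ 0.09330606, -0.15911089,  0.87974439, -0.43820945])}
wrist {'fx': 356.67082488294955, 'fy': 356.67082488294955, 'cx': 320.94693097303156, 'cy': 238.36873203984774, 'distortion': array([-0.0646049,  0.       ,  0.       ,  0.       ,  0.       ]), 'hand_eye': array([[ 2.27944805e-04, -9.46639292e-01, -3.22294894e-01,
         8.22549962e-02],
       [ 9.99999817e-01,  3.54512845e-05,  6.03128340e-04,
         7.05317310e-04],
       [-5.59519217e-04, -3.22294973e-01,  9.46639127e-01,
        -1.34606479e-01],
       [ 0.00000000e+00,  0.00000000e+00,  0.00000000e+00,
         1.00000000e+00]])}
```

View pics/scene0.png

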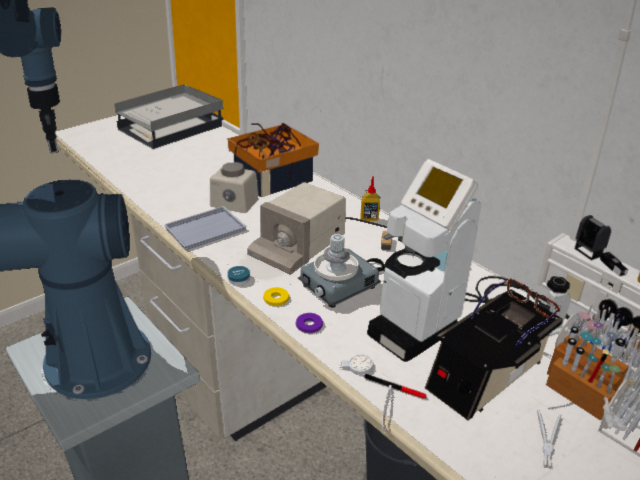

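View pics/side0.png

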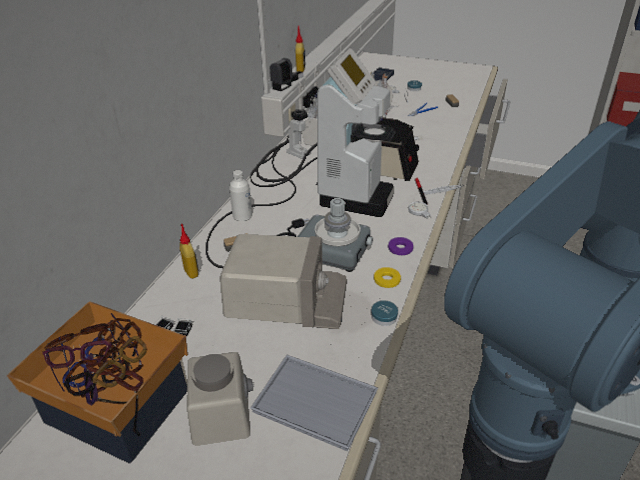

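Scene view: the flat edger with knob is at about (337,243), the tray at (205,228), and the hand edger between them. Side view: knob at about (338,208), tray at (315,400). The decoy rings are purple and yellow. I'll enlarge both views.

```bash
python3 - <<'E'
import cv2,numpy as np,pickle
p,r,d=pickle.load(open('d0.pkl','rb'))
a=d['scene']['color'][215:315,290:390];b=d['side']['color'][180:280,285:385]
t=d['scene']['color'][190:265,150:270];u=d['side']['color'][340:455,240:400]
f=lambda i,w,h:cv2.resize(i,(w,h),interpolation=cv2.INTER_CUBIC)
top=np.hstack([f(a,400,400),f(b,400,400)])
cv2.imwrite('pics/z1.png',top)
bot=np.hstack([f(t,480,300),f(u,320,230)[:230].copy() if 0 else cv2.copyMakeBorder(f(u,320,230),0,70,0,0,cv2.BORDER_CONSTANT)])
cv2.imwrite('pics/z1.png',cv2.resize(np.vstack([top,bot]),(800,700))[:600] if 0 else np.vstack([top,bot])[:600])
E
```

```text
(no output)
```

View pics/z1.png

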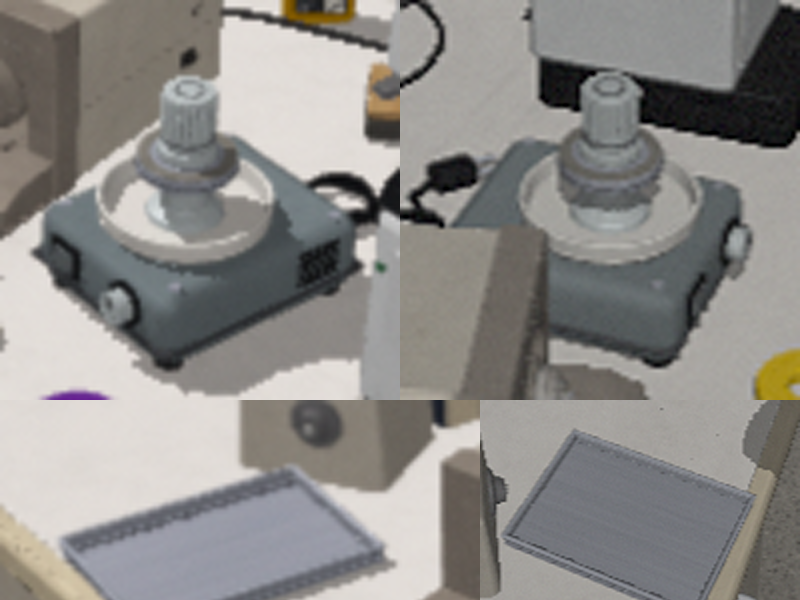

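Knob top centre: scene (338,237), side (337.5,200). Tray outer top corners: side (287.5,356), (376.5,387.5), (345,444), (252.5,407.5); scene (222.5,207), (245.7,227.5), (165.7,225).

```bash
cat > h.py <<'E'
import cv2,numpy as np
from scipy.spatial.transform import Rotation as R
def q2m(q): return R.from_quat(np.roll(q,-1)).as_matrix()
def campose(c,p=None,r=None):
    if 'hand_eye' in c:
        H=c['hand_eye'];M=q2m(r);return M@H[:3,3]+p,M@H[:3,:3]
    return c['xyz'],q2m(c['rotation'])
K=lambda c:np.array([[c['fx'],0,c['cx']],[0,c['fy'],c['cy']],[0,0,1.]])
def ray(c,uv,p=None,r=None):
    o,M=campose(c,p,r);x=cv2.undistortPoints(np.array([[uv]],float),K(c),c['distortion'])[0,0]
    v=M@np.r_[x,1];return o,v/np.linalg.norm(v)
def atz(c,uv,z,p=None,r=None):
    o,v=ray(c,uv,p,r);return o+v*(z-o[2])/v[2]
def tri(rays):
    A=sum(np.eye(3)-np.outer(v,v) for o,v in rays);b=sum((np.eye(3)-np.outer(v,v))@o for o,v in rays)
    x=np.linalg.solve(A,b);return x,[np.linalg.norm(np.cross(x-o,v)) for o,v in rays]
def proj(c,X,p=None,r=None):
    o,M=campose(c,p,r);return cv2.projectPoints(np.atleast_2d((np.atleast_2d(X)-o)@M),np.zeros(3),np.zeros(3),K(c),c['distortion'])[0][:,0]
E
python3 - <<'E'
from h import *;import pickle
np.set_printoptions(precision=4,suppress=True)
p,r,d=pickle.load(open('d0.pkl','rb'));s,e=d['scene'],d['side']
print('knobtop',tri([ray(s,(338,237)),ray(e,(337.5,200))]))
print('knob at z=.132',atz(s,(338,237),.132),atz(e,(337.5,200),.132))
T=[atz(e,u,.012) for u in((287.5,356),(376.5,387.5),(345,444),(252.5,407.5))]
for t in T:print(t)
print('c',np.mean(T,0));print([np.linalg.norm(T[i]-T[i-1]) for i in range(4)])
for u in((222.5,207),(245.7,227.5),(165.7,225)):print(atz(s,u,.012))
E
```

```text
knobtop (array([ 0.5531, -0.1238,  0.1429]), [np.float64(0.0014542052457589974), np.float64(0.0014542052457590339)])
knob at z=.132 [ 0.5628 -0.1121  0.132 ] [ 0.5601 -0.1413  0.132 ]
[0.5325 0.2242 0.012 ]
[0.3546 0.238  0.012 ]
[0.3707 0.3653 0.012 ]
[0.5434 0.3528 0.012 ]
c [0.4503 0.2951 0.012 ]
[np.float64(0.12899166583096217), np.float64(0.17841331519355422), np.float64(0.12832903871157758), np.float64(0.17314413686459765)]
[0.5412 0.3489 0.012 ]
[0.5293 0.216  0.012 ]
[0.3655 0.3625 0.012 ]
```

```bash
python3 - <<'E'
from h import *;import pickle
np.set_printoptions(precision=4,suppress=True)
p,r,d=pickle.load(open('d0.pkl','rb'));s,e=d['scene'],d['side']
print('ring',tri([ray(s,(410,262)),ray(e,(375,130))]))
print('screen corner',tri([ray(s,(428,160)),ray(e,(352,52))]))
E
python3 -m pendant '[[0.14,-0.24,0.01,0,0,0],[0.14,-0.24,0.01,0,0,0],[0.14,-0.24,0.01,0,0,0],[0.14,-0.24,0.01,0,0,0],[0.14,-0.24,0.01,0,0,0],[0.14,-0.24,0.01,0,0,0],[0.14,-0.24,0.01,0,0,0],[0.14,-0.24,0.01,0,0,0],[0.14,-0.24,0.01,0,0,0],[0.14,-0.24,0.01,0,0,0]]' 1
```

```text
ring (array([ 0.5355, -0.3521,  0.2071]), [np.float64(0.002956501038238831), np.float64(0.002956501038238869)])
screen corner (array([ 0.5882, -0.323 ,  0.4014]), [np.float64(0.0031295013644908427), np.float64(0.0031295013644909303)])
time_s: 1.4
eef_pos: [0.4388, 0.0711, 0.2594]
eef_rot: [0.0, 0.139, 0.99, 0.0]
wrist_force: [0.7, 0.1, 0.4]
opening: 1.002
grasp_force: 0.0
```

```bash
python3 -m pendant '[[0.114,-0.195,0,0,0,0.064],[0.114,-0.195,0,0,0,0.064],[0.114,-0.195,0,0,0,0.064],[0.114,-0.195,0,0,0,0.064],[0.114,-0.195,0,0,0,0.064],[0,0,0,0,0,0],[0,0,0,0,0,0],[0,0,0,0,0,0],[0,0,0,0,0,0],[0,0,0,0,0,0]]' 1
python3 - <<'E'
from bench import ctrl,camera
import cv2,pickle
o=ctrl.get_obs();c=camera('wrist');print(o['q'],o['wrist_force'],o['eef_rot'])
pickle.dump((o['eef_pos'],o['eef_rot'],c),open('d1.pkl','wb'));cv2.imwrite('pics/w1.png',c['color'])
E
```

```text
time_s: 2.65
eef_pos: [0.5522, -0.1216, 0.2596]
eef_rot: [0.0, -0.112, 0.994, -0.0]
wrist_force: [0.5, 0.4, -0.7]
opening: 0.997
grasp_force: 0.0
[-4.26612227e-01  1.42282864e-01  1.60946724e+00  4.57925850e-06
  1.38942061e+00 -2.22199762e+00] [ 0.49433302  0.35259514 -0.73283137] [ 1.82224607e-04 -1.12058262e-01  9.93701616e-01 -1.06336142e-04]
```

View pics/w1.png

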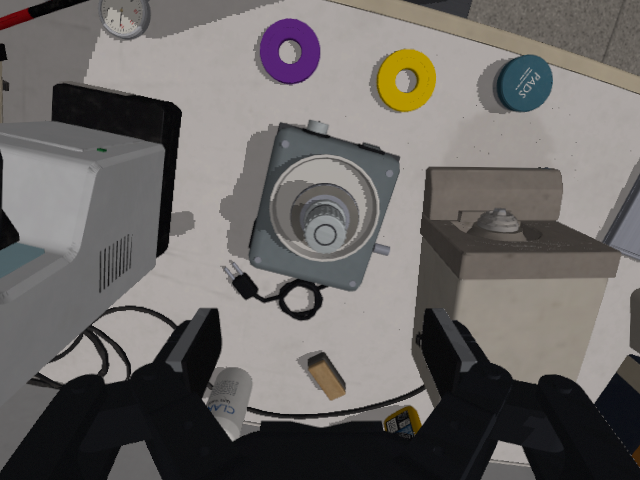

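The wrist view shows the knob's top circle centred at about (325,235), with the pan round it at about (325,208).

```bash
python3 - <<'E'
from h import *;import pickle
np.set_printoptions(precision=4,suppress=True)
p,r,d=pickle.load(open('d0.pkl','rb'));s,e=d['scene'],d['side'];P,Q,w=pickle.load(open('d1.pkl','rb'))
print(atz(w,(325,235),.143,P,Q),atz(w,(325,208),.070,P,Q))
print(tri([ray(s,(338,237)),ray(e,(337.5,200)),ray(w,(325,235),P,Q)]),P)
E
```

```text
[ 0.5524 -0.1181  0.143 ] [ 0.5498 -0.1178  0.07  ]
(array([ 0.5529, -0.121 ,  0.1432]), [np.float64(0.0026495489177289274), np.float64(0.0023413523537663865), np.float64(0.002901404924061345)]) [ 0.5522 -0.1216  0.2596]
```

```bash
python3 -m pendant '[[0,0.005,-0.1,0,0,0],[0,0.005,-0.1,0,0,0],[0,0,-0.1,0,0,0],[0,0,-0.1,0,0,0],[0,0,-0.1,0,0,0],[0,0,0,0,0,0],[0,0,0,0,0,0],[0,0,0,0,0,0],[0,0,0,0,0,0],[0,0,0,0,0,0]]' 1
python3 - <<'E'
from bench import ctrl,camera
import cv2,pickle
from h import *
o=ctrl.get_obs();c=camera('wrist')
pickle.dump((o['eef_pos'],o['eef_rot'],c),open('d2.pkl','wb'))
cv2.imwrite('pics/w2.png',c['color'])
for z in (.143,.10):print(proj(c,[[.5525,-.1195,z],[.5525,-.1215,z],[.5525,-.1175,z]],o['eef_pos'],o['eef_rot']))
E
```

```text
time_s: 3.95
eef_pos: [0.5524, -0.1203, 0.1597]
eef_rot: [0.0, -0.112, 0.994, -0.0]
wrist_force: [-0.2, 0.5, -0.7]
opening: 1.003
grasp_force: 0.0
[[321.98420876 299.36216854]
 [317.89237155 298.53530363]
 [326.06859362 300.1864477 ]]
[[321.73665226 264.10216395]
 [318.43127019 263.40797733]
 [325.037341   264.79506894]]
```

View pics/w2.png

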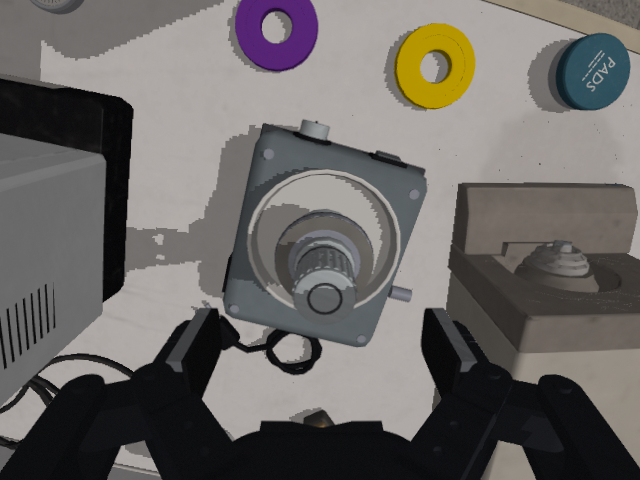

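The knob top is at (324,297) and the finger midline at about 320.5, so I need about +1.7 mm in y. Then I descend.

```bash
python3 -m pendant '[[-0.004,0.008,-0.04,0,0,0],[0,0,-0.04,0,0,0],[0,0,-0.04,0,0,0],[0,0,-0.036,0,0,0],[0,0,0,0,0,0],[0,0,0,0,0,0],[0,0,0,0,0,0],[0,0,0,0,0,0],[0,0,0,0,0,0],[0,0,0,0,0,0]]' 0
python3 -m pendant '[[0,0,0,0,0,0],[0,0,0,0,0,0],[0,0,0,0,0,0],[0,0,0,0,0,0],[0,0,0,0,0,0],[0,0,0,0,0,0],[0,0,0,0,0,0],[0,0,0,0,0,0],[0,0,0,0,0,0],[0,0,0,0,0,0]]' -1
```

```text
time_s: 5.25
eef_pos: [0.5514, -0.1186, 0.1282]
eef_rot: [0.0, -0.112, 0.994, -0.0]
wrist_force: [0.5, 0.4, 0.7]
opening: 0.496
grasp_force: 0.0
time_s: 6.5
eef_pos: [0.5516, -0.1187, 0.1282]
eef_rot: [0.0, -0.112, 0.994, -0.0]
wrist_force: [-0.7, -1.3, 3.6]
opening: 0.354
grasp_force: 59.2
```

```bash
python3 -m pendant '[[0,0,0.002,0,0,-0.02],[0,0,0.0015,0,0,-0.03],[0,0,0.0006,0,0,-0.03],[0,0,0.0006,0,0,-0.03],[0,0,0.0006,0,0,-0.03],[0,0,0.0006,0,0,-0.03],[0,0,0.0006,0,0,-0.03],[0,0,0.0006,0,0,-0.03],[0,0,0,0,0,0],[0,0,0,0,0,0]]'
python3 -c "
from bench import ctrl;o=ctrl.get_obs();print(o['q'],o['torque'],o['wrist_force'],o['eef_pos'])"
```

```text
time_s: 7.75
eef_pos: [0.5513, -0.1178, 0.1291]
eef_rot: [-0.0, 0.069, 0.998, 0.001]
wrist_force: [2.3, 2.7, -0.1]
opening: 0.354
grasp_force: 59.2
[-4.21694727e-01  2.79969969e-01  1.72624458e+00  1.25785557e-03
  1.13622780e+00 -1.85589817e+00] [ 0.47883539 -0.33838438 -0.03664084] [ 2.34019199  2.67209248 -0.08300552] [ 0.55132315 -0.11782801  0.12910536]
```

```bash
python3 -m pendant '[[0,0,0.002,0,0,-0.03],[0,0,0.001,0,0,-0.03],[0,0,0.001,0,0,-0.03],[0,0,0.0006,0,0,-0.03],[0,0,0.0006,0,0,-0.03],[0,0,0.0006,0,0,-0.03],[0,0,0.0006,0,0,-0.03],[0,0,0.0006,0,0,-0.03],[0,0,0,0,0,0],[0,0,0,0,0,0]]'
python3 -c "
from bench import ctrl;o=ctrl.get_obs();print(o['q'],o['torque'],o['wrist_force'],o['eef_pos'])"
```

```text
time_s: 9.0
eef_pos: [0.5508, -0.1183, 0.1302]
eef_rot: [-0.001, 0.254, 0.967, 0.0]
wrist_force: [0.9, 0.6, -3.6]
opening: 0.352
grasp_force: 59.4
[-4.22208604e-01  2.78249667e-01  1.72583465e+00  6.94634071e-05
  1.13915901e+00 -1.47957640e+00] [ 0.27438547 -0.1710597  -0.01979383] [ 0.88789729  0.57064734 -3.64018295] [ 0.55080838 -0.11827465  0.13023074]
```

```bash
python3 -m pendant '[[0,0,0.0006,0,0,-0.03],[0,0,0.0006,0,0,-0.03],[0,0,0.0006,0,0,-0.03],[0,0,0.0006,0,0,-0.03],[0,0,0.0006,0,0,-0.03],[0,0,0.0006,0,0,-0.03],[0,0,0.0006,0,0,-0.03],[0,0,0.0006,0,0,-0.03],[0,0,0.0006,0,0,-0.03],[0,0,0,0,0,0]]'
python3 -c "
from bench import ctrl;o=ctrl.get_obs();print(o['q'][5],o['torque'],o['wrist_force'],o['eef_pos'])"
```

```text
time_s: 10.25
eef_pos: [0.5508, -0.1183, 0.1313]
eef_rot: [-0.001, 0.452, 0.892, -0.0]
wrist_force: [0.5, 1.1, -3.8]
opening: 0.347
grasp_force: 59.5
-1.0554899929339967 [ 0.197481   -0.01096849 -0.02840357] [ 0.45102629  1.07527396 -3.84722361] [ 0.5508017  -0.11825063  0.13132283]
```

```bash
python3 -m pendant '[[0,0,0.0006,0,0,-0.03],[0,0,0.0006,0,0,-0.03],[0,0,0.0006,0,0,-0.03],[0,0,0.0006,0,0,-0.03],[0,0,0.0006,0,0,-0.03],[0,0,0.0006,0,0,-0.03],[0,0,0.0006,0,0,-0.03],[0,0,0.0006,0,0,-0.03],[0,0,0.0006,0,0,-0.03],[0,0,0,0,0,0]]'
python3 -m pendant '[[0,0,0.0006,0,0,-0.03],[0,0,0.0006,0,0,-0.03],[0,0,0.0006,0,0,-0.03],[0,0,0.0006,0,0,-0.03],[0,0,0.0006,0,0,-0.03],[0,0,0.0006,0,0,-0.03],[0,0,0.0006,0,0,-0.03],[0,0,0.0006,0,0,-0.03],[0,0,0,0,0,0],[0,0,0,0,0,0]]'
python3 - <<'E'
from bench import ctrl,camera
import cv2,pickle
o=ctrl.get_obs();c=camera('wrist');print(o['q'][5],o['torque'],o['wrist_force'],o['eef_pos'])
cv2.imwrite('pics/w3.png',c['color'])
E
```

```text
time_s: 11.5
eef_pos: [0.5504, -0.1182, 0.1322]
eef_rot: [-0.001, 0.629, 0.777, -0.0]
wrist_force: [-1.5, 0.9, -5.2]
opening: 0.353
grasp_force: 59.6
time_s: 12.75
eef_pos: [0.5508, -0.1183, 0.1334]
eef_rot: [-0.001, 0.764, 0.646, -0.0]
wrist_force: [-2.2, 2.6, -7.8]
opening: 0.35
grasp_force: 59.7
-0.25505337263031996 [0.26448535 0.30866056 0.0377788 ] [-2.23430246  2.5548062  -7.75188164] [ 0.55077927 -0.11825697  0.13339916]
```

```bash
python3 -m pendant '[[0,0,-0.001,0,0,-0.03],[0,0,0,0,0,-0.03],[0,0,0,0,0,-0.03],[0,0,0.0004,0,0,-0.03],[0,0,0.0004,0,0,-0.03],[0,0,0.0004,0,0,-0.03],[0,0,0.0004,0,0,-0.03],[0,0,0,0,0,0],[0,0,0,0,0,0],[0,0,0,0,0,0]]'
python3 -c "
from bench import ctrl;o=ctrl.get_obs();print(o['q'][5],o['torque'],o['wrist_force'],o['eef_pos'])"
```

```text
time_s: 14.05
eef_pos: [0.5517, -0.119, 0.1343]
eef_rot: [0.001, 0.86, 0.511, 0.0]
wrist_force: [2.1, -3.5, -8.4]
opening: 0.351
grasp_force: 59.9
0.07574337915149497 [-0.54574858 -0.46162687  0.03067379] [ 2.11592899 -3.52621156 -8.43613455] [ 0.55174329 -0.11903039  0.13430037]
```

View pics/w3.png

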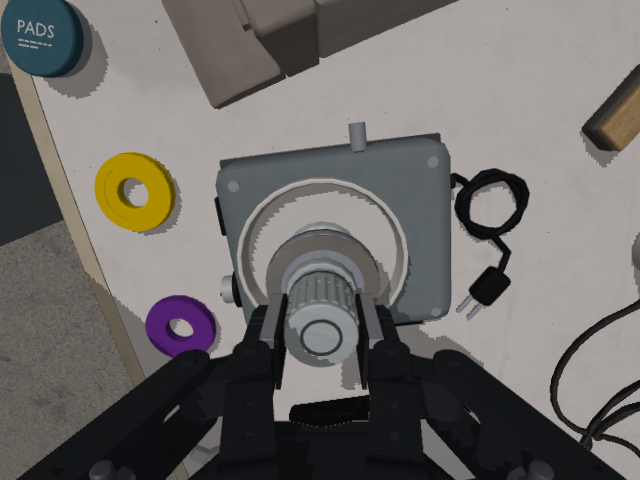

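```bash
python3 -m pendant '[[0,0,-0.001,0,0,-0.02],[0,0,0,0,0,-0.02],[0,0,0,0,0,-0.02],[0,0,0.0002,0,0,-0.02],[0,0,0.0003,0,0,-0.02],[0,0,0.0003,0,0,-0.02],[0,0,0.0003,0,0,-0.02],[0,0,0,0,0,0],[0,0,0,0,0,0],[0,0,0,0,0,0]]'
python3 -c "
from bench import ctrl;o=ctrl.get_obs();print(o['q'][5],o['torque'],o['wrist_force'],o['eef_pos'])"
```

```text
time_s: 15.3
eef_pos: [0.5515, -0.1186, 0.1342]
eef_rot: [0.0, 0.911, 0.413, 0.0]
wrist_force: [-0.1, 0.1, -0.9]
opening: 0.351
grasp_force: 60.4
0.29627134345729833 [-0.01701792 -0.0146754   0.00786275] [-0.06970163  0.11262993 -0.9491611 ] [ 0.55149929 -0.11863623  0.13424827]
```

All forces are near zero and only the knob's weight remains, so the thread seems to have run out. I'll test with a small lift.

```bash
python3 -m pendant '[[0,0,0.002,0,0,-0.02],[0,0,0.002,0,0,-0.02],[0,0,0.002,0,0,0],[0,0,0.002,0,0,0],[0,0,0,0,0,0],[0,0,0,0,0,0],[0,0,0,0,0,0],[0,0,0,0,0,0],[0,0,0,0,0,0],[0,0,0,0,0,0]]'
python3 -c "
from bench import ctrl;o=ctrl.get_obs();print(o['q'][5],o['torque'],o['wrist_force'],o['eef_pos'])"
```

```text
time_s: 16.55
eef_pos: [0.5513, -0.1186, 0.1357]
eef_rot: [-0.0, 0.923, 0.384, -0.0]
wrist_force: [0.9, -0.9, -5.4]
opening: 0.353
grasp_force: 60.3
0.35923347676359496 [-0.11960439 -0.10377139 -0.00575915] [ 0.86692988 -0.93348035 -5.44433877] [ 0.55134325 -0.11861081  0.13568498]
```

```bash
python3 -m pendant '[[0,0,0,0,0,-0.03],[0,0,0,0,0,-0.03],[0,0,0,0,0,-0.03],[0,0,0,0,0,-0.03],[0,0,0,0,0,-0.03],[0,0,0,0,0,-0.03],[0,0,0,0,0,0],[0,0,0,0,0,0],[0,0,0,0,0,0],[0,0,0,0,0,0]]'
python3 -c "
from bench import ctrl;o=ctrl.get_obs();print(o['q'][5],o['torque'],o['wrist_force'],o['eef_pos'])"
```

```text
time_s: 17.8
eef_pos: [0.5515, -0.1186, 0.1358]
eef_rot: [-0.0, 0.968, 0.251, 0.0]
wrist_force: [0.5, 0.3, -1.4]
opening: 0.353
grasp_force: 60.4
0.641699574382198 [-0.03712147  0.01108759  0.01488392] [ 0.52487526  0.34133033 -1.35287349] [ 0.55145118 -0.11856768  0.13580466]
```

```bash
python3 -m pendant '[[0,0,0.002,0,0,-0.03],[0,0,0.001,0,0,-0.03],[0,0,0.0005,0,0,-0.03],[0,0,0.0005,0,0,-0.03],[0,0,0.0005,0,0,-0.03],[0,0,0.0005,0,0,-0.03],[0,0,0.0005,0,0,-0.03],[0,0,0,0,0,0],[0,0,0,0,0,0],[0,0,0,0,0,0]]'
python3 -c "
from bench import ctrl;o=ctrl.get_obs();print(o['q'][5],o['torque'],o['wrist_force'],o['eef_pos'])"
```

```text
time_s: 19.05
eef_pos: [0.5514, -0.1186, 0.1368]
eef_rot: [-0.0, 0.996, 0.089, -0.0]
wrist_force: [0.7, 0.5, -1.7]
opening: 0.354
grasp_force: 60.5
0.9712993364718373 [ 0.00223479  0.01941128 -0.02346919] [ 0.74494496  0.47670237 -1.74082885] [ 0.55139703 -0.11858104  0.13683542]
```

```bash
python3 -m pendant '[[0,0,0.002,0,0,0],[0,0,0.002,0,0,0],[0,0,0.002,0,0,0],[0,0,0.002,0,0,0],[0,0,0,0,0,0],[0,0,0,0,0,0],[0,0,0,0,0,0],[0,0,0,0,0,0],[0,0,0,0,0,0],[0,0,0,0,0,0]]'
python3 -c "
from bench import ctrl;o=ctrl.get_obs();print(o['q'][5],o['torque'],o['wrist_force'],o['eef_pos'])"
```

```text
time_s: 20.3
eef_pos: [0.5514, -0.1186, 0.1384]
eef_rot: [-0.0, 0.996, 0.088, -0.0]
wrist_force: [-0.3, -0.2, -2.0]
opening: 0.351
grasp_force: 60.5
0.9718640938010745 [-0.00077955  0.02724751  0.04770713] [-0.31418685 -0.19558586 -2.0267636 ] [ 0.5513929  -0.11858269  0.13843553]
```

```bash
python3 -m pendant '[[0,0,0.003,0,0,0],[0,0,0.003,0,0,0],[0,0,0.003,0,0,0],[0,0,0.003,0,0,0],[0,0,0.003,0,0,0],[0,0,0,0,0,0],[0,0,0,0,0,0],[0,0,0,0,0,0],[0,0,0,0,0,0],[0,0,0,0,0,0]]'
python3 -c "
from bench import ctrl;o=ctrl.get_obs();print(o['torque'],o['wrist_force'],o['eef_pos'])"
```

```text
time_s: 21.55
eef_pos: [0.5514, -0.1186, 0.1415]
eef_rot: [-0.0, 0.996, 0.088, 0.0]
wrist_force: [-0.3, 0.5, -0.7]
opening: 0.352
grasp_force: 60.5
[ 0.03242168 -0.00977864  0.03416837] [-0.28531618  0.48881238 -0.65901637] [ 0.55144411 -0.11859496  0.14147093]
```

```bash
python3 -m pendant '[[0,0,0.05,0,0,0],[0,0,0.08,0,0,0],[0,0,0.08,0,0,0],[0,0,0.08,0,0,0],[0,0,0.09,0,0,0],[0,0,0.09,0,0,0],[0,0,0.09,0,0,0],[-0.072,0.19,0,0,0,0],[-0.072,0.19,0,0,0,0],[-0.072,0.19,0,0,0,0]]'
python3 -m pendant '[[-0.072,0.19,0,0,0,0],[-0.072,0.19,0,0,0,0],[-0.072,0.19,0,0,0,0],[-0.072,0.19,0,0,0,0],[-0.072,0.19,0,0,0,0],[-0.072,0.19,0,0,0,0],[-0.072,0.19,0,0,0,0],[-0.072,0.19,0,0,0,0],[0,0,-0.1,0,0,0],[0,0,-0.1,0,0,0]]'
python3 - <<'E'
from bench import ctrl,camera
import cv2,pickle
o=ctrl.get_obs();s=camera('scene')
pickle.dump((o['eef_pos'],o['eef_rot'],s),open('d3.pkl','wb'));print(o['q'])
c=camera('wrist');import numpy as np
k=camera('side')['color'][160:280,265:425]
cv2.imwrite('pics/w4.png',np.hstack([cv2.resize(c['color'],(480,360)),cv2.resize(k,(320,240)).repeat(1,0) if 0 else cv2.copyMakeBorder(cv2.resize(k,(320,240),interpolation=cv2.INTER_CUBIC),0,120,0,0,cv2.BORDER_CONSTANT)]))
pickle.dump((o['eef_pos'],o['eef_rot'],c),open('d4.pkl','wb'))
E
```

```text
time_s: 22.8
eef_pos: [0.5078, -0.0036, 0.2542]
eef_rot: [0.0, 0.996, 0.088, 0.0]
wrist_force: [0.7, -0.6, -0.8]
opening: 0.349
grasp_force: 60.6
time_s: 24.05
eef_pos: [0.3929, 0.3002, 0.2139]
eef_rot: [-0.0, 0.996, 0.089, 0.001]
wrist_force: [-0.1, -0.5, -0.8]
opening: 0.35
grasp_force: 60.7
[ 4.11926522e-01  2.32717162e-02  1.83250084e+00 -6.37179313e-05
  1.28477140e+00  1.80435202e+00]
```

View pics/w4.png

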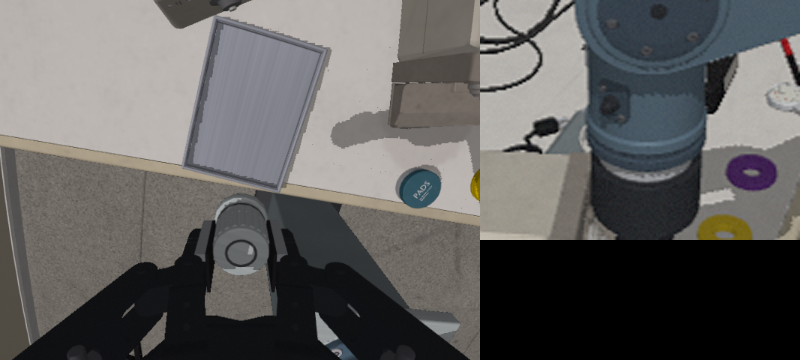

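The knob is in the grip. The tray corners in the wrist picture (scale 0.75) are (218,17), (328,48), (283,190) and (183,166).

```bash
python3 - <<'E'
from h import *;import pickle
np.set_printoptions(precision=4,suppress=True)
P,Q,w=pickle.load(open('d4.pkl','rb'))
T=[atz(w,(u/.75,v/.75),.012,P,Q) for u,v in((218,17),(328,48),(283,190),(183,166))]
for t in T:print(t)
print(np.mean(T,0),[np.linalg.norm(T[i]-T[i-1]) for i in range(4)])
E
```

```text
[0.5477 0.3546 0.012 ]
[0.539 0.224 0.012]
[0.3573 0.2362 0.012 ]
[0.3668 0.373  0.012 ]
[0.4527 0.297  0.012 ] [np.float64(0.18181489614656868), np.float64(0.13093261932796033), np.float64(0.18213482084005808), np.float64(0.13710112497941535)]
```

```bash
python3 -m pendant '[[0.01,0,-0.15,0,0,0],[0,0,-0.15,0,0,0],[0,0,-0.15,0,0,0],[0,0,-0.15,0,0,0],[0,0,-0.12,0,0,0],[0,0,-0.08,0,0,0],[0,0,-0.04,0,0,0],[0,0,-0.02,0,0,0],[0,0,0,0,0,0],[0,0,0,0,0,0]]'
python3 -m pendant '[[0,0,-0.005,0,0,0],[0,0,-0.005,0,0,0],[0,0,-0.005,0,0,0],[0,0,-0.005,0,0,0],[0,0,-0.005,0,0,0],[0,0,-0.005,0,0,0],[0,0,0,0,0,0],[0,0,0,0,0,0],[0,0,0,0,0,0],[0,0,0,0,0,0]]'
```

```text
time_s: 25.45
eef_pos: [0.3955, 0.2997, 0.0421]
eef_rot: [-0.0, 0.996, 0.088, 0.001]
wrist_force: [0.2, -0.4, -1.6]
opening: 0.349
grasp_force: 60.7
time_s: 26.7
eef_pos: [0.3951, 0.2994, 0.0355]
eef_rot: [-0.0, 0.996, 0.088, 0.0]
wrist_force: [-0.2, -0.1, -1.3]
opening: 0.349
grasp_force: 60.7
```

```bash
python3 -m pendant '[[0,0,-0.003,0,0,0],[0,0,-0.003,0,0,0],[0,0,-0.003,0,0,0],[0,0,-0.003,0,0,0],[0,0,-0.003,0,0,0],[0,0,0,0,0,0],[0,0,0,0,0,0],[0,0,0,0,0,0],[0,0,0,0,0,0],[0,0,0,0,0,0]]'
```

```text
time_s: 27.95
eef_pos: [0.3951, 0.2994, 0.0326]
eef_rot: [0.0, 0.996, 0.088, 0.0]
wrist_force: [-1.6, -1.1, 5.1]
opening: 0.355
grasp_force: 61.0
```

```bash
python3 -m pendant '[[0,0,0,0,0,0],[0,0,0,0,0,0],[0,0,0,0,0,0],[0,0,0,0,0,0],[0,0,0.03,0,0,0],[0,0,0.1,0,0,0],[0,0,0.2,0,0,0],[0,0,0.25,0,0,0],[0,0,0.25,0,0,0],[0,0,0.2,0,0,0]]' 0.3
python3 - <<'E'
from bench import ctrl,camera
import cv2,pickle,numpy as np
from h import *
o=ctrl.get_obs();c=camera('wrist');k=camera('side');s=camera('scene')
pickle.dump((o['eef_pos'],o['eef_rot'],c,k,s),open('d5.pkl','wb'))
f=lambda i:cv2.resize(i,(400,300),interpolation=cv2.INTER_CUBIC)
cv2.imwrite('pics/w5.png',np.vstack([np.hstack([f(c['color']),f(k['color'][340:460,240:400])]),np.hstack([f(s['color'][230:305,290:390]),f(k['color'][190:265,290:390])])]))
E
```

```text
time_s: 29.2
eef_pos: [0.3953, 0.2996, 0.2413]
eef_rot: [-0.0, 0.996, 0.088, 0.001]
wrist_force: [1.1, 0.8, -0.1]
opening: 0.652
grasp_force: 0.0
```

View pics/w5.png

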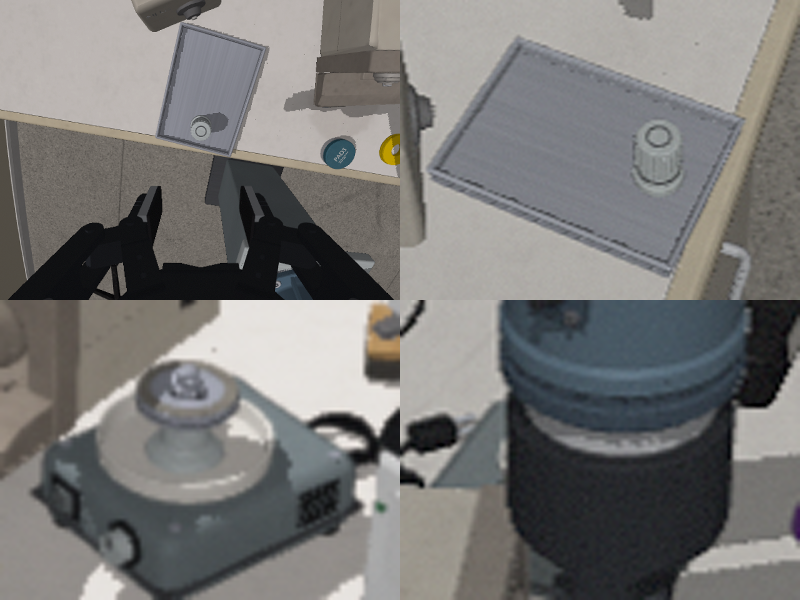

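The knob stands in the tray and the disc is still on the spindle with its top at about scene (337,251). I'm going back, turning 90° so the fingers close along x, clear of the hand edger.

```bash
python3 -m pendant '[[0.071,-0.19,0,0,0,0.1],[0.071,-0.19,0,0,0,0.1],[0.071,-0.19,0,0,0,0.1],[0.071,-0.19,0,0,0,0.1],[0.071,-0.19,0,0,0,0.1],[0.071,-0.19,0,0,0,0.1],[0.071,-0.19,0,0,0,0.1],[0.071,-0.19,0,0,0,0.1],[0.071,-0.19,0,0,0,0.1],[0.071,-0.19,0,0,0,0.1]]' 1
python3 -m pendant '[[0.07,-0.19,0,0,0,0],[0,0,-0.05,0,0,0],[0,0,-0.1,0,0,0],[0,0,-0.15,0,0,0],[0,0,-0.15,0,0,0],[0,0,-0.1,0,0,0],[0,0,-0.05,0,0,0],[0,0,0,0,0,0],[0,0,0,0,0,0],[0,0,0,0,0,0]]' 1
python3 - <<'E'
from bench import ctrl,camera
import cv2,pickle,numpy as np
from h import *
o=ctrl.get_obs();c=camera('wrist');k=camera('side')
pickle.dump((o['eef_pos'],o['eef_rot'],c),open('d6.pkl','wb'))
a=np.linspace(0,2*np.pi,5)[:4];X=np.array([.5514,-.1186,.1])
print(proj(c,[X+.03*np.array([np.cos(t),np.sin(t),0]) for t in a]+[X,X+[0,0,.016]],o['eef_pos'],o['eef_rot']),o['q'][5])
cv2.imwrite('pics/w6.png',np.hstack([c['color'][:,160:560],cv2.resize(k['color'][160:280,265:365],(400,480),interpolation=cv2.INTER_CUBIC)]))
E
```

```text
time_s: 30.6
eef_pos: [0.5364, -0.0816, 0.2367]
eef_rot: [-0.001, 0.64, 0.768, -0.0]
wrist_force: [0.6, 0.0, -0.9]
opening: 1.004
grasp_force: 0.0
time_s: 31.85
eef_pos: [0.5517, -0.1188, 0.1195]
eef_rot: [0.001, 0.642, 0.767, 0.0]
wrist_force: [0.3, -0.3, 0.5]
opening: 1.001
grasp_force: 0.0
[[378.14473256 307.84840932]
 [329.34064885 240.9512904 ]
 [256.54943572 288.54351043]
 [307.8678273  349.34538986]
 [317.97165431 298.41268806]
 [317.71267978 315.78074893]] -0.5991975581831414
```

View pics/w6.png

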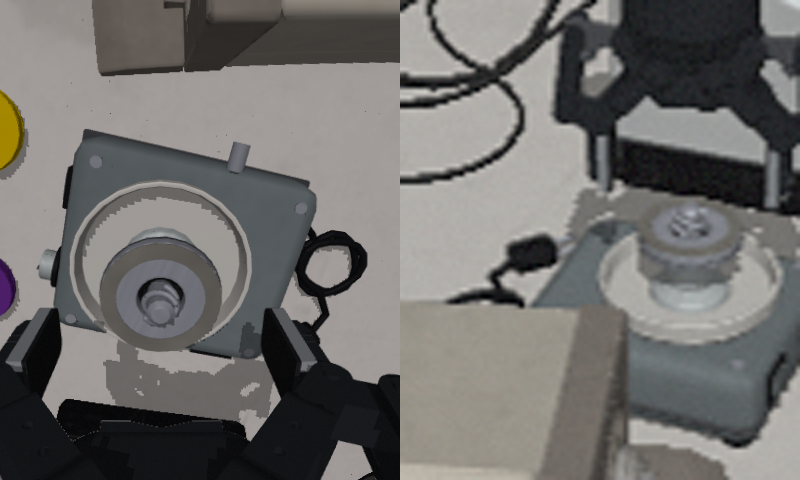

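The disc's centre is at about (321,297), on the finger midline (321). I descend to disc height and close.

```bash
python3 -m pendant '[[0,0,-0.03,0,0,0],[0,0,-0.04,0,0,0],[0,0,-0.04,0,0,0],[0,0,-0.04,0,0,0],[0,0,-0.033,0,0,0],[0,0,0,0,0,0],[0,0,0,0,0,0],[0,0,0,0,0,0],[0,0,0,0,0,0],[0,0,0,0,0,0]]' 1
python3 -m pendant '[[0,0,0,0,0,0],[0,0,0,0,0,0],[0,0,0,0,0,0],[0,0,0,0,0,0],[0,0,0,0,0,0],[0,0,0,0,0,0],[0,0,0,0,0,0],[0,0,0,0,0,0],[0,0,0,0,0,0],[0,0,0,0,0,0]]' -1
```

```text
time_s: 33.2
eef_pos: [0.5511, -0.1186, 0.082]
eef_rot: [0.0, 0.642, 0.767, 0.0]
wrist_force: [0.4, 0.2, -0.3]
opening: 1.001
grasp_force: 0.0
time_s: 34.45
eef_pos: [0.5511, -0.1186, 0.0819]
eef_rot: [0.0, 0.642, 0.767, 0.0]
wrist_force: [0.5, 0.4, 3.8]
opening: 0.681
grasp_force: 63.4
```

```bash
python3 -m pendant '[[0,0,0.005,0,0,0],[0,0,0.005,0,0,0],[0,0,0.01,0,0,0],[0,0,0.01,0,0,0],[0,0,0.01,0,0,0],[0,0,0.02,0,0,0],[0,0,0.02,0,0,0],[0,0,0.02,0,0,0],[0,0,0.02,0,0,0],[0,0,0,0,0,0]]'
```

```text
time_s: 35.7
eef_pos: [0.5513, -0.1187, 0.1064]
eef_rot: [0.0, 0.642, 0.767, 0.0]
wrist_force: [-0.8, -0.1, -1.3]
opening: 0.678
grasp_force: 64.2
```

```bash
python3 -m pendant '[[0,0,0.04,0,0,0],[0,0,0.06,0,0,0],[0,0,0.08,0,0,0],[0,0,0.1,0,0,0],[0,0,0.1,0,0,0],[0,0,0.1,0,0,0],[0,0,0.1,0,0,0],[0,0,0.08,0,0,0],[0,0,0.02,0,0,0],[0,0,0,0,0,0]]'
python3 -m pendant '[[-0.032,0.206,0,0,0,-0.1],[-0.032,0.206,0,0,0,-0.1],[-0.032,0.206,0,0,0,-0.1],[-0.032,0.206,0,0,0,-0.1],[-0.032,0.206,0,0,0,-0.1],[-0.032,0.206,0,0,0,-0.1],[-0.032,0.206,0,0,0,-0.1],[-0.032,0.206,0,0,0,-0.1],[-0.032,0.206,0,0,0,-0.1],[-0.032,0.206,0,0,0,-0.1]]'
python3 -m pendant '[[0,0,0,0,0,0],[0,0,-0.1,0,0,0],[0,0,-0.15,0,0,0],[0,0,-0.15,0,0,0],[0,0,-0.15,0,0,0],[0,0,-0.1,0,0,0],[0,0,-0.05,0,0,0],[0,0,0,0,0,0],[0,0,0,0,0,0],[0,0,0,0,0,0]]'
python3 - <<'E'
from bench import ctrl,camera
import cv2,numpy as np
c=camera('wrist')['color'];k=camera('side')['color']
cv2.imwrite('pics/w7.png',np.hstack([c[:,120:520],cv2.resize(k[335:455,270:370],(400,480),interpolation=cv2.INTER_CUBIC)]))
E
```

```text
time_s: 36.95
eef_pos: [0.551, -0.1186, 0.2419]
eef_rot: [0.0, 0.642, 0.767, 0.0]
wrist_force: [-0.3, 0.6, -1.4]
opening: 0.679
grasp_force: 64.3
time_s: 38.2
eef_pos: [0.4861, 0.2945, 0.2407]
eef_rot: [0.0, 0.996, 0.086, -0.001]
wrist_force: [-0.2, -0.4, -1.6]
opening: 0.681
grasp_force: 64.3
time_s: 39.45
eef_pos: [0.4877, 0.2936, 0.1029]
eef_rot: [-0.0, 0.996, 0.088, 0.001]
wrist_force: [-0.3, -0.5, -1.0]
opening: 0.678
grasp_force: 64.4
```

View pics/w7.png

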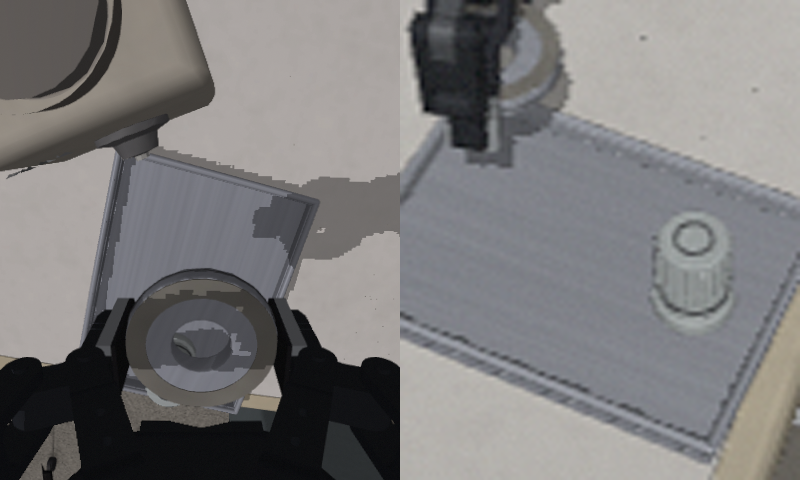

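```bash
python3 - <<'E'
from h import *;import pickle
np.set_printoptions(precision=3,suppress=True)
p,r,d=pickle.load(open('d0.pkl','rb'));s,e=d['scene'],d['side']
print('dial',tri([ray(s,(234,169)),ray(e,(212,372))]))
print('base corner',atz(e,(247,435),0),atz(e,(190,443),0),'stub',atz(e,(248,383),.05),atz(s,(229,195),.05))
print('body corner',[tri([ray(s,(253,178)),ray(e,(240,353))])])
E
```

```text
dial (array([0.6  , 0.372, 0.105]), [np.float64(0.0013958286326187443), np.float64(0.0013958286326187775)])
base corner [0.533 0.398 0.   ] [ 0.615  0.445 -0.   ] stub [0.557 0.334 0.05 ] [0.558 0.338 0.05 ]
body corner [(array([0.599, 0.3  , 0.093]), [np.float64(0.017947668916478584), np.float64(0.01794766891647846)])]
```

The camera side would come close to the beige device at (0.60, 0.37), so I turn half a turn before lowering.

```bash
python3 -m pendant '[[0,0,0,0,0,0.1],[0,0,0,0,0,0.1],[0,0,0,0,0,0.1],[0,0,0,0,0,0.1],[0,0,0,0,0,0.1],[0,0,0,0,0,0.1],[0,0,0,0,0,0.1],[0,0,0,0,0,0.1],[0,0,0,0,0,0.1],[0,0,0,0,0,0.1]]'
python3 -m pendant '[[0,0,0,0,0,0.1],[0,0,0,0,0,0.1],[0,0,0,0,0,0.1],[0,0,0,0,0,0.1],[0,0,0,0,0,0.1],[0,0,0,0,0,0.1],[0,0,0,0,0,0.1],[0,0,0,0,0,0.1],[0,0,0,0,0,0.1],[0,0,0,0,0,0.1]]'
python3 -m pendant '[[0,0,-0.05,0,0,0],[0,0,-0.08,0,0,0],[0,0,-0.1,0,0,0],[0,0,-0.08,0,0,0],[0,0,-0.07,0,0,0],[0,0,-0.05,0,0,0],[0,0,-0.02,0,0,0],[0,0,0,0,0,0],[0,0,0,0,0,0],[0,0,0,0,0,0]]'
```

```text
time_s: 40.8
eef_pos: [0.4872, 0.2936, 0.1023]
eef_rot: [0.0, 0.64, 0.769, 0.0]
wrist_force: [0.3, -0.1, -1.4]
opening: 0.68
grasp_force: 64.4
time_s: 42.05
eef_pos: [0.4872, 0.2935, 0.1023]
eef_rot: [0.0, -0.091, 0.996, 0.0]
wrist_force: [0.4, 0.1, -1.3]
opening: 0.68
grasp_force: 64.4
time_s: 43.3
eef_pos: [0.4875, 0.2936, 0.0125]
eef_rot: [0.001, -0.088, 0.996, 0.0]
wrist_force: [0.5, -0.3, -1.4]
opening: 0.679
grasp_force: 64.4
```

```bash
python3 -m pendant '[[0,0,-0.004,0,0,0],[0,0,-0.004,0,0,0],[0,0,-0.004,0,0,0],[0,0,-0.004,0,0,0],[0,0,-0.003,0,0,0],[0,0,0,0,0,0],[0,0,0,0,0,0],[0,0,0,0,0,0],[0,0,0,0,0,0],[0,0,0,0,0,0]]'
python3 - <<'E'
from bench import ctrl,camera
import cv2,numpy as np
k=camera('side')['color'];c=camera('wrist')['color']
cv2.imwrite('pics/w8.png',np.hstack([c[:,120:520],cv2.resize(k[335:455,250:350],(400,480),interpolation=cv2.INTER_CUBIC)]))
E
```

```text
time_s: 44.55
eef_pos: [0.4871, 0.2934, 0.0081]
eef_rot: [0.0, -0.088, 0.996, 0.0]
wrist_force: [-0.2, 0.3, -1.4]
opening: 0.681
grasp_force: 64.4
```

```bash
python3 -m pendant '[[0,0,-0.002,0,0,0],[0,0,-0.002,0,0,0],[0,0,-0.002,0,0,0],[0,0,-0.002,0,0,0],[0,0,0,0,0,0],[0,0,0,0,0,0],[0,0,0,0,0,0],[0,0,0,0,0,0],[0,0,0,0,0,0],[0,0,0,0,0,0]]'
```

```text
time_s: 45.9
eef_pos: [0.487, 0.2934, 0.0066]
eef_rot: [-0.0, -0.088, 0.996, -0.0]
wrist_force: [-1.5, -0.9, 2.2]
opening: 0.676
grasp_force: 66.4
```

View pics/w8.png

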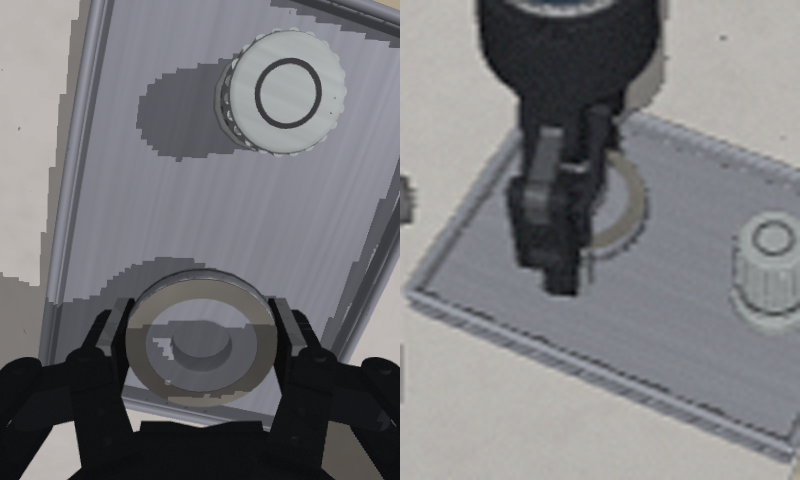

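The fingertips touch the floor and the disc is level about 1 cm above it, well inside the permitted 25 mm. I release it, then rise straight up.

```bash
python3 -m pendant '[[0,0,0,0,0,0],[0,0,0,0,0,0],[0,0,0,0,0,0],[0,0,0,0,0,0],[0,0,0,0,0,0],[0,0,0.02,0,0,0],[0,0,0.05,0,0,0],[0,0,0.1,0,0,0],[0,0,0.2,0,0,0],[0,0,0.2,0,0,0]]' 0.7
python3 -m pendant '[[0,0,0.2,0,0,0],[0,0,0.1,0,0,0],[0,0,0,0,0,0],[0,0,0,0,0,0],[0,0,0,0,0,0],[0,0,0,0,0,0],[0,0,0,0,0,0],[0,0,0,0,0,0],[0,0,0,0,0,0],[0,0,0,0,0,0]]'
python3 - <<'E'
from bench import ctrl,camera
import cv2,numpy as np
k=camera('side')['color'];c=camera('wrist')['color']
cv2.imwrite('pics/w9.png',np.hstack([c[:,120:520],cv2.resize(k[335:455,250:350],(400,480),interpolation=cv2.INTER_CUBIC)]))
E
```

```text
time_s: 47.15
eef_pos: [0.4872, 0.2935, 0.123]
eef_rot: [0.0, -0.088, 0.996, 0.0]
wrist_force: [0.8, 0.6, 0.7]
opening: 0.847
grasp_force: 0.0
time_s: 48.4
eef_pos: [0.4871, 0.2934, 0.1805]
eef_rot: [0.0, -0.088, 0.996, 0.0]
wrist_force: [-1.0, -0.1, -0.3]
opening: 0.854
grasp_force: 0.0
```

View pics/w9.png

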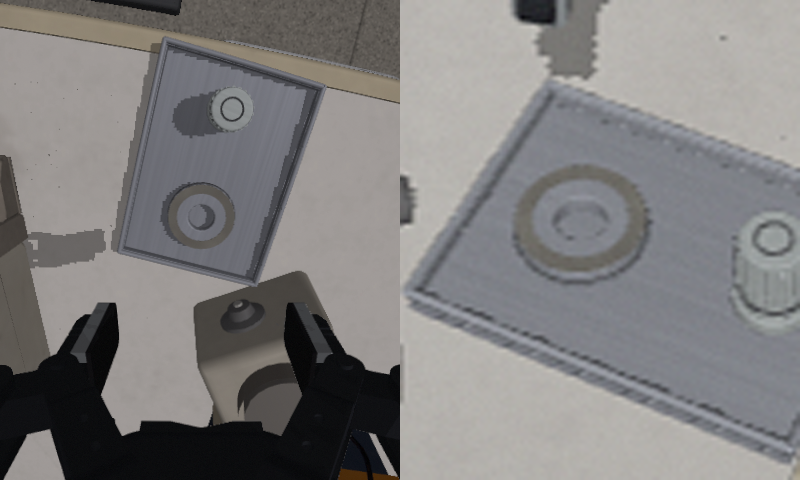

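The disc lies flat in the tray at wrist crop (201,215). The knob stands clear of it at (232,108). I'm handing in.

```bash
python3 -c "
from bench import ctrl;print(ctrl.hand_in())"
```

```text
the job is handed in; nothing more can be done
None
```

The job is handed in at about 48 s, with no verdict shown: the knob is unscrewed and standing in the tray, and the disc lies flat beside it, clear of the knob; I let the disc go about 1 cm above the floor because the fingertips touched first.

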